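# Roll the mixer roller up its ramp to the stop

### The job

Push the loose roller up the small ramp with the fingertips until it drops over the crest and rests against the stop plate at the top, then take the hand away. Push slowly and stay behind it all the way so that it never runs away or rolls back free; roll it along the ramp, do not lift or carry it, and leave the bottle, the dish and the beaker beside the ramp where they are.

Things in the scene. Friction and masses are not known exactly. Their poses are not given: they have to be found in the camera images.
- roller: Loose smooth (slippery) grey plastic roller, black band near each end, steel shaft stub at each end: sleeve 50 mm diameter, 100 mm long; stubs 14 mm diameter, 14 mm long (128 mm overall); 0.2 to 0.42 kg. Origin at its centre; its y axis is the roller's axis (x, z turn as it rolls). It starts across the ramp in the hollow at the low end, up to 4 mm to either side of the middle line.
- ramp: Fixed aluminium ramp, grey side rails, 261 mm long, 132 mm wide. Origin on the bench under its middle; x points up the slope to the stop, y to the left looking up the slope, z up. Rails stand 8 mm above the deck, 124 mm apart inside; the roller's stubs pass above them. Nothing holds the roller on the climb: let go there and it rolls back and off the low end.
- ramp_foot (a point): Bottom of the shallow start hollow, on the deck's middle line: 85 mm down-slope of the ramp's origin, deck 11.5 mm above the bench. From here to the open low end (40 mm farther down-slope) the deck rises by 2.5 mm; the other way the straight climb to the crest begins. Axes as the ramp's.
- ramp_crest (a point): Top of the climb, on the deck's middle line: 70 mm up-slope of the ramp's origin, deck 33.5 mm above the bench. The climb is 155 mm long, straight, 8 degrees. Past the crest the deck falls at 6 degrees to the stop (27.5 mm high at its foot), so a roller past the crest stays there. Axes as the ramp's.
- ramp_rest (a point): Where the roller's centre lies when it rests against the stop: on the middle line, 100 mm up-slope of the ramp's origin, 55.5 mm above the bench. The stop is a grey upright plate across the ramp, its top 66 mm above the bench, with two black buffers whose faces are 125 mm up-slope of the ramp's origin. Axes as the ramp's.
- reagent_a: Brown reagent bottle with black cap, 48 mm in diameter, 90 mm tall, loose, standing about 165 mm to the right of the ramp's middle line (looking up the slope). Origin at the centre of its underside.
- petri_1: Round covered dish, 62 mm in diameter, 15 mm tall, loose, about 155 mm to the right of the ramp's middle line. Origin at the centre of its underside.
- beaker: Clear beaker, 53 mm in diameter, 67 mm tall, loose, about 150 mm to the right of the ramp's middle line near its top end. Origin at the centre of its underside.
There are look-alikes about, which are no part of the job. What is shaped like the roller but yellow is not meant.

How it is judged:
By the outcome, as a careful person would: the job done as asked, in the order asked, and still so for the second after the job is handed in, with the robot touching nothing.
It also fails if it takes over 40 s, if anything falls off the work surface, if the arm or the gripper's body presses on something with over 40 N, if the wrist force passes 120 N, or if a joint passes its speed limit or range.

### The arm

A 6-joint arm with a two-finger parallel gripper is mounted at the origin on a cart in front of the work surface, level with it; the furniture and walls round the work are solid. World frame = base frame: x ahead of the robot, y to its left, z up, the work surface at z = 0. Lengths are in m, angles in rad, forces in N, time in s.
With the tool pointing down it reaches from about 0.3 to 0.775 m from the base axis. Payload 14.6 kg.
Tool frame: the origin (TCP) lies at the very end of the fingers, on their centre line; the grasp point (between the pads) lies 19 mm behind it (ctrl.hold_point_z is the distance from the TCP to the grasp point, in m); x points along the fingers, y is the direction in which the jaws open and shut, and the axes are right-handed (so a half turn about x gives the same grasp; the last joint's range is limited). The gripper opens to 94 mm and grips with 3 to 60 N. Pads are 16 mm wide; open, the fingers measure 119 mm over their backs; the gripper's body (75 mm by 177 mm) begins 78 mm behind the grasp point.
Start: joints at [-1.326, 0.3, 1.521, -0, 1.321, -0.067], TCP at [0.169, -0.523, 0.18] pointing down, gripper open.
Joint ranges: [-3.03, 3.03], [-0.79, 2.21], [0.23, 2.52], [-1.04, 4.18], [0, 3.07], [-2.55, 2.55]. Speed limits (rad/s): [2.22, 2.22, 2.57, 3.14, 3.14, 3.14].

### API

Orientations are given as [roll, pitch, yaw] about the fixed x, y, z axes, in that order (R = Rz(yaw) Ry(pitch) Rx(roll)).
In Python, from station import get_obs, camera, ticket, ctrl gives the robot as it stands.
- The arm moves only by the tool step_arm, never from a script. Its argument "motion" is a list that holds one entry, the list of rows, each a list of 6 numbers: the shift along the tool's x, y, z in m, then the turn, a rotation vector about the tool's x, y, z in degrees. A call has 1 to 12 rows; each row shifts and turns the commanded pose from where the row before left it, along the tool's axes as they then stand; what a row does not reach is not made up. A row lasts 1/8 s, in which the tool goes at most 62.5 mm and 10.7 degrees, less where a joint would pass 70% of its speed; a pose out of reach is approached as far as the arm can. A call is refused whole if a number of a shift passes 0.0625 or a number of a turn 10.7, either way. A call with a gripper value outside its range is refused whole. "fingers" is the finger opening in m, from 0 to 0.094, set as the call begins (left out, the last holds). The fingers move at their own pace and stop on an object; "squeeze" is the grip in N (left out, the last holds). Time passes only in rows, so rows that do not move let the fingers close. It gives the time, the measured TCP pose, the force and the opening at its end, in the units of the state.
- get_obs(): the state, without advancing time (a new reading comes with each control period).
- camera(name): name is "side" or "top" or "wrist"; returns a dict with "pixels" (384x512x3 uint8, red, green, blue), "fx", "fy", "cx", "cy" (pixels), "extrinsics" (4x4, takes a point from world to camera coordinates); the wrist camera has in their place "T_tool_cam" (4x4, takes a point from camera to tool coordinates, whose origin is the TCP and whose axes are the tool frame's). Camera axes: x right, y up, looking along -z (the intrinsics and any distortion apply to the point x, -y, -z); pixel columns grow to the right and rows downward; lengths in m; the calibration is good to about 2 mm. A picture is of the moment at which its call begins: read the wrist's pose just before it. There is no depth.
- ticket.hand_in(): hands the job in, once; it reports no verdict.
The state is a dict: "time_s": time; "qpos": joint angles; "joint_vel": joint speeds; "tau": joint torques, N m; "ee_pos": TCP position; "eef_rot": TCP orientation; "force": force on the tool from outside, world axes, zero at the start; "moment": the same for the moment, N m; "grip_width": finger opening in m.
Only numpy, scipy, OpenCV 4.12 (cv2) and the standard library are available. Lean on these libraries where they do the work, as an engineer would, in place of code of your own. Each camera call takes 0.05 s, during which the arm holds its last target.

## Working session

There is one attempt and no reset: what is moved stays moved. The work goes in short steps, Python scripts to look and compute and a tool call to move; the robot and the scene stay as the last step left them, time stands still between calls to the robot, and variables do not carry over. Pictures are saved under pics/ and viewed, and the job is handed in when it is done.

Besides the shell and the picture viewer there is one more tool, called after "Request:" as name([rows], argument=value, ...), one row to a line, values as JSON. step_arm: Moves the arm, as the interface text tells. Its arguments: {"type":"object","properties":{"motion":{"type":"array","items":{"type":"array","items":{"type":"array","items":{"type":"number"}}}},"fingers":{"type":"number"},"squeeze":{"type":"number"}},"required":["motion"]}

```bash
mkdir -p pics; ls; python3 - <<'E'
from station import get_obs,camera,ctrl
import cv2
o=get_obs();print(o);print(ctrl.hold_point_z)
for n in("top","side","wrist"):
    c=camera(n);cv2.imwrite(f"pics/{n}0.png",c["pixels"][:,:,::-1])
    print(n,{k:v for k,v in c.items() if k!="pixels"})
E
```

```text
pics
{'time_s': 0.0, 'qpos': array([-1.32561592e+00,  3.00481407e-01,  1.52155855e+00,  5.02594375e-05,
        1.32067066e+00, -6.66044045e-02]), 'joint_vel': array([ 4.47368278e-04, -1.31705356e-03, -4.59630283e-04, -9.59655459e-04,
       -1.71162123e-04, -8.60134722e-05]), 'tau': array([ 2.26322649e-03, -5.31804550e+01, -3.52736878e+01,  7.08976644e-02,
        2.43814825e-02, -1.01739654e-04]), 'ee_pos': array([ 0.16865909, -0.52321509,  0.17989021]), 'eef_rot': array([-1.68091796,  1.5696773 ,  1.77244704]), 'force': array([0.25195648, 0.68989548, 0.14696859]), 'moment': array([ 0.04292935,  0.02815497, -0.04395316]), 'grip_width': 0.09384152629809239}
0.0188
top {'fx': 436.91893624331703, 'fy': 436.91893624331703, 'cx': 254.98076906744038, 'cy': 198.01161081853152, 'extrinsics': array([[ 0.01831421, -0.9995689 ,  0.02294766,  0.14714287],
       [ 0.99839124,  0.01951481,  0.05323638, -0.61795565],
       [-0.05366125,  0.02193576,  0.99831823, -1.00843149],
       [ 0.        ,  0.        ,  0.        ,  1.        ]])}
side {'fx': 499.1334414505587, 'fy': 499.1334414505587, 'cx': 259.7927904128458, 'cy': 192.3680881838069, 'extrinsics': array([[ 0.89507141, -0.44565104, -0.01556671, -0.4677881 ],
       [ 0.30418073,  0.58466344,  0.75209225, -0.34298878],
       [-0.3260694 , -0.67791136,  0.65887399, -0.73123912],
       [ 0.        ,  0.        ,  0.        ,  1.        ]])}
wrist {'fx': 306.4730097624016, 'fy': 306.4730097624016, 'cx': 253.77523804796832, 'cy': 195.1587759384107, 'T_tool_cam': array([[ 1.07075291e-03,  2.63349604e-01, -9.64699870e-01,
        -2.05215001e-01],
       [ 9.99999107e-01, -1.05401166e-03,  8.22202250e-04,
         3.21926736e-04],
       [-8.00278278e-04, -9.64699889e-01, -2.63350498e-01,
        -7.72074469e-02],
       [ 0.00000000e+00,  0.00000000e+00,  0.00000000e+00,
         1.00000000e+00]])}
```

View pics/top0.png

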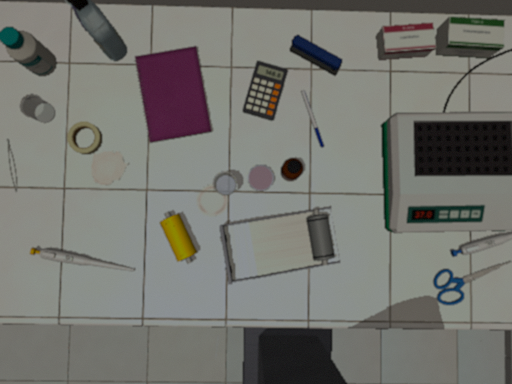

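View pics/side0.png

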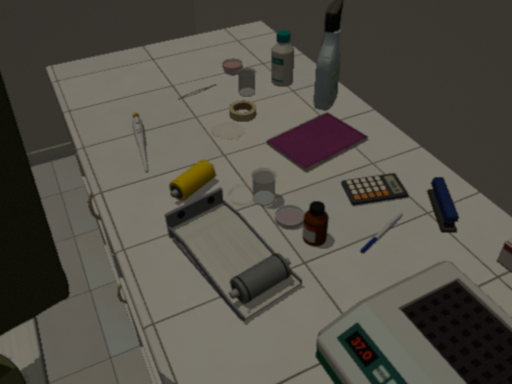

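View pics/wrist0.png

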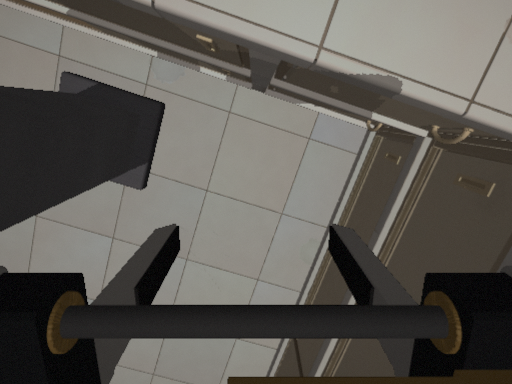

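```bash
python3 - <<'E'
import cv2
i=cv2.imread("pics/top0.png")[190:300,200:360];cv2.imwrite("pics/topc.png",cv2.resize(cv2.convertScaleAbs(i,alpha=1.4),None,fx=5,fy=5,interpolation=cv2.INTER_CUBIC))
i=cv2.imread("pics/side0.png")[170:320,150:310];cv2.imwrite("pics/sidec.png",cv2.resize(cv2.convertScaleAbs(i,alpha=1.6),None,fx=4,fy=4,interpolation=cv2.INTER_CUBIC))
E
```

```text
(no output)
```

View pics/topc.png

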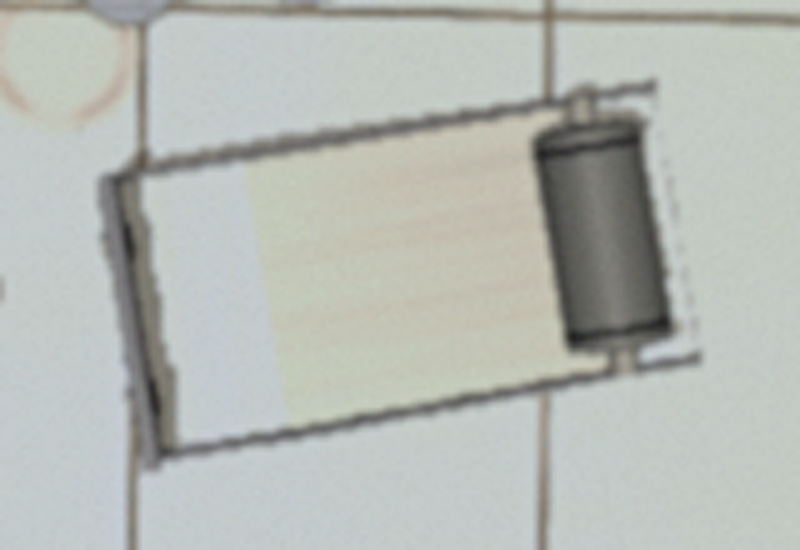

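View pics/sidec.png

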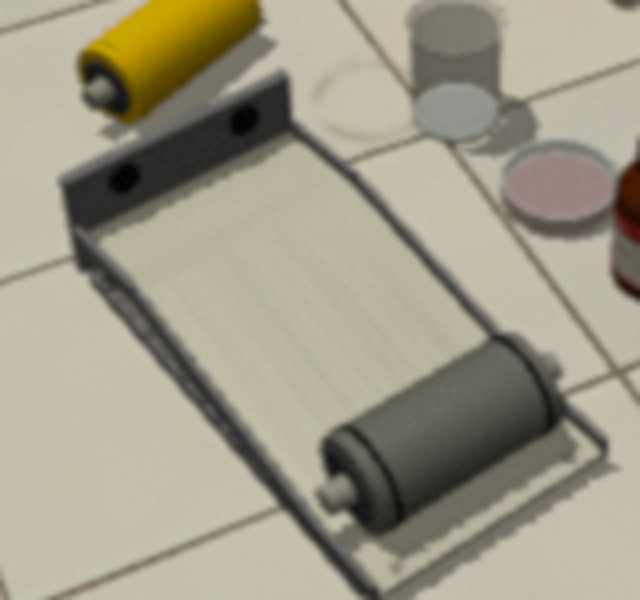

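```bash
cat > h.py <<'E'
import numpy as np
from scipy.optimize import least_squares
from station import get_obs,camera,ctrl
def proj(c,P):
    P=np.atleast_2d(P);E=c["extrinsics"];q=P@E[:3,:3].T+E[:3,3]
    return np.c_[c["cx"]+c["fx"]*q[:,0]/-q[:,2], c["cy"]-c["fy"]*q[:,1]/-q[:,2]]
def r2w(p,P):
    x,y,a=p;P=np.atleast_2d(np.array(P,float));c,s=np.cos(a),np.sin(a)
    return np.c_[x+c*P[:,0]-s*P[:,1],y+s*P[:,0]+c*P[:,1],P[:,2]]
E
python3 - <<'E'
from h import *
T=camera("top");S=camera("side")
tc=lambda u,v:(200+(u+.5)/5-.5,190+(v+.5)/5-.5)
sc=lambda u,v:(150+(u+.5)/4-.5,170+(v+.5)/4-.5)
# ramp y left (looking up slope +y => left = -x => bottom of top image)
tp=[((.136,-.066,.066),tc(102,178)),((.136,.066,.066),tc(146,466)),((-.125,-.065,.022),tc(655,86)),((-.125,.065,.022),tc(699,357))]
sp=[((.136,.066,.066),sc(62,180)),((.136,-.066,.066),sc(285,70)),((-.125,.065,.022),sc(370,597)),((-.125,-.065,.022),sc(606,445))]
def res(p):
    return np.r_[(proj(T,r2w(p,[a for a,_ in tp]))-[b for _,b in tp]).ravel(),(proj(S,r2w(p,[a for a,_ in sp]))-[b for _,b in sp]).ravel()]
r=least_squares(res,[.55,.1,1.5]);print(r.x,np.degrees(r.x[2]));print(r.fun.reshape(-1,2).round(2))
p=r.x
# roller: centre & yaw from stub ends top
rt=[tc(585,87),tc(623,372)]
def res2(q):
    x,y,a=q
    L=.064;d=np.array([-np.sin(a),np.cos(a),0]);c=np.array([x,y,.0365])
    return np.r_[(proj(T,c-d*L)-rt[0]).ravel(),(proj(T,c+d*L)-rt[1]).ravel()]
r2=least_squares(res2,p);q=r2.x;print("roller",q,np.degrees(q[2]),r2.fun.round(2))
c,s=np.cos(p[2]),np.sin(p[2]);d=q[:2]-p[:2];print("roller in ramp",c*d[0]+s*d[1],-s*d[0]+c*d[1])
print("foot,crest,rest",r2w(p,[(-.085,0,.0115),(.07,0,.0335),(.1,0,.0555)]))
E
```

```text
[0.51083716 0.09050552 1.74660111] 100.0728720935559
[[ 0.15 -0.67]
 [ 0.53  1.14]
 [ 1.46  0.41]
 [ 1.94  1.6 ]
 [-1.02 -1.4 ]
 [ 0.13 -0.84]
 [ 0.41 -1.95]
 [ 0.63 -0.95]]
roller [0.53107585 0.00796307 1.71481364] 98.25158426801994 [ 0.09  0.69 -0.09 -0.68]
roller in ramp -0.0848099081206911 -0.005490010685060441
foot,crest,rest [[0.52570371 0.0068157  0.0115    ]
 [0.49859412 0.15942655 0.0335    ]
 [0.4933471  0.18896413 0.0555    ]]
```

```bash
cat >> h.py <<'E'
from scipy.spatial.transform import Rotation as Rn
RP=np.array([.5103,.0905,np.radians(100.0)])
def pose():
    o=get_obs();return o,o["ee_pos"],Rn.from_euler("xyz",o["eef_rot"]).as_matrix()
def Rt(a): # tool down, tool z along yaw a
    x=np.array([0,0,-1.]);z=np.array([np.cos(a),np.sin(a),0]);return np.c_[x,np.cross(z,x),z]
def delta(P,R,p0=None,R0=None):
    if p0 is None: _,p0,R0=pose()
    return (R0.T@(P-p0)).round(4),np.degrees(Rn.from_matrix(R0.T@R).as_rotvec()).round(2)
def backproj(c,u,v,z):
    E=c["extrinsics"];d=E[:3,:3].T@np.array([(u-c["cx"])/c["fx"],-(v-c["cy"])/c["fy"],-1]);o=-E[:3,:3].T@E[:3,3]
    return o+d*(z-o[2])/d[2]
E
python3 - <<'E'
from h import *
o,p,R=pose();print(R.round(3))
T=camera("top");S=camera("side")
for uv in((386,230),(383,120),(512,230)):
  for z in(0,.1,.2): print(uv,z,backproj(T,*uv,z).round(3))
for uv in((317,350),(425,268)):
  for z in(0,.1): print("side",uv,z,backproj(S,*uv,z).round(3))
P=r2w(RP,[(-.155,0,.18)])[0];print(P,delta(P,Rt(RP[2])))
E
```

```text
[[-0.     0.307 -0.952]
 [ 0.    -0.952 -0.307]
 [-1.    -0.001 -0.   ]]
(386, 230) 0 [ 0.546 -0.155  0.   ]
(386, 230) 0.1 [ 0.547 -0.123  0.1  ]
(386, 230) 0.2 [ 0.548 -0.09   0.2  ]
(383, 120) 0 [ 0.811 -0.147  0.   ]
(383, 120) 0.1 [ 0.786 -0.116  0.1  ]
(383, 120) 0.2 [ 0.762 -0.084  0.2  ]
(512, 230) 0 [ 0.551 -0.46   0.   ]
(512, 230) 0.1 [ 0.552 -0.398  0.1  ]
(512, 230) 0.2 [ 0.553 -0.336  0.2  ]
side (317, 350) 0 [ 0.556 -0.143  0.   ]
side (317, 350) 0.1 [ 0.519 -0.192  0.1  ]
side (425, 268) 0 [ 0.827 -0.088  0.   ]
side (425, 268) 0.1 [ 0.753 -0.144  0.1  ]
[ 0.53721547 -0.0621452   0.18      ] (array([ 4.000e-04, -3.260e-01, -4.923e-01]), array([9.786e+01, 1.000e-02, 1.000e-02]))
```

```bash
python3 - <<'E'
import cv2,numpy as np
i=cv2.imread("pics/top0.png")[100:250,370:512];j=cv2.imread("pics/side0.png")[240:384,300:512]
a=cv2.resize(i,None,fx=2.8,fy=2.8);b=cv2.resize(j,None,fx=1.8,fy=1.8)
o=np.zeros((420,790,3),np.uint8);o[:a.shape[0],:a.shape[1]]=a;o[:b.shape[0],400:400+b.shape[1]]=b[:, :390]
cv2.imwrite("pics/dev.png",o)
E
```

```text
(no output)
```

View pics/dev.png

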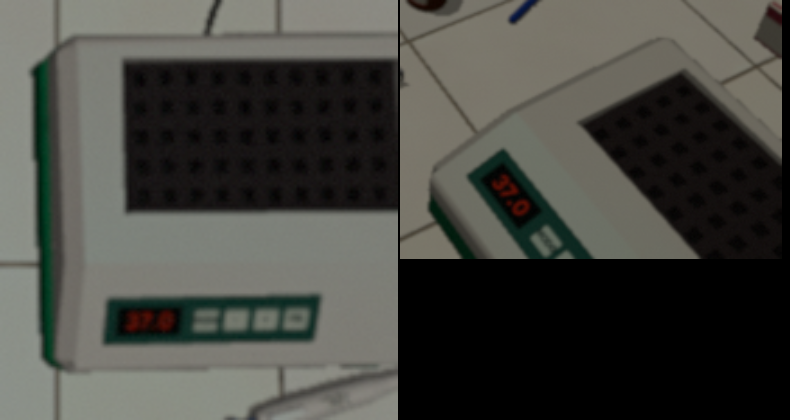

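```bash
cat >> h.py <<'E'
from scipy.linalg import logm
A=RP[2]-np.pi
def apply(rows,p,R):
    for r in rows:
        p=p+R@np.array(r[:3]);R=R@Rn.from_rotvec(np.radians(r[3:])).as_matrix()
    return p,R
def rp(P): # world -> ramp
    d=np.asarray(P)[:2]-RP[:2];c,s=np.cos(RP[2]),np.sin(RP[2]);return np.array([c*d[0]+s*d[1],-s*d[0]+c*d[1],P[2]])
E
python3 - <<'E'
from h import *
o,p,R=pose()
P=r2w(RP,[(-.14,-.003,.18)])[0]
n=24
def f(v): 
    q,_=apply([[v[0],v[1],v[2],w,0,0]]*n,p,R);return q-P
w=delta(P,Rt(A))[1][0]/n
v=least_squares(f,[0,-.02,0]).x;print(w,v,delta(P,Rt(A)))
for k in range(0,25,4):
    q,_=apply([[*v,w,0,0]]*k,p,R);print(k,q.round(3),np.hypot(*q[:2]).round(3))
E
```

```text
-3.4225 [ 1.68484173e-05  2.36929946e-03 -2.72903646e-02] (array([ 4.000e-04, -3.405e-01, -4.973e-01]), array([-8.214e+01, -1.000e-02,  1.000e-02]))
0 [ 0.169 -0.523  0.18 ] 0.55
4 [ 0.273 -0.49   0.18 ] 0.56
8 [ 0.366 -0.432  0.18 ] 0.566
12 [ 0.442 -0.354  0.18 ] 0.567
16 [ 0.499 -0.26   0.18 ] 0.562
20 [ 0.531 -0.156  0.18 ] 0.553
24 [ 0.538 -0.047  0.18 ] 0.54
```

Request:
step_arm([
  [[0,0.0024,-0.0273,-3.42,0,0],[0,0.0024,-0.0273,-3.42,0,0],[0,0.0024,-0.0273,-3.42,0,0],[0,0.0024,-0.0273,-3.42,0,0],[0,0.0024,-0.0273,-3.42,0,0],[0,0.0024,-0.0273,-3.42,0,0],[0,0.0024,-0.0273,-3.42,0,0],[0,0.0024,-0.0273,-3.42,0,0],[0,0.0024,-0.0273,-3.42,0,0],[0,0.0024,-0.0273,-3.42,0,0],[0,0.0024,-0.0273,-3.42,0,0],[0,0.0024,-0.0273,-3.42,0,0]],
], fingers=0.06)

```text
time_s: 1.85
ee_pos: [0.4433, -0.3538, 0.1804]
eef_rot: [-1.691, 1.571, 2.48]
force: [-0.0, 1.6, 0.8]
grip_width: 0.0602
```

Request:
step_arm([
  [[0,0.0024,-0.0273,-3.42,0,0],[0,0.0024,-0.0273,-3.42,0,0],[0,0.0024,-0.0273,-3.42,0,0],[0,0.0024,-0.0273,-3.42,0,0],[0,0.0024,-0.0273,-3.42,0,0],[0,0.0024,-0.0273,-3.42,0,0],[0,0.0024,-0.0273,-3.42,0,0],[0,0.0024,-0.0273,-3.42,0,0],[0,0.0024,-0.0273,-3.42,0,0],[0,0.0024,-0.0273,-3.42,0,0],[0,0.0024,-0.0273,-3.42,0,0],[0,0,0,0,0,0]],
])

```text
time_s: 3.35
ee_pos: [0.5393, -0.0734, 0.1805]
eef_rot: [2.477, 1.571, 1.023]
force: [-1.0, -0.3, 0.1]
grip_width: 0.0602
```

```bash
python3 - <<'E'
from h import *
import cv2
o,p,R=pose();print(o["time_s"],p,R.round(3),o["qpos"].round(2),o["grip_width"],rp(p))
c=camera("wrist");cv2.imwrite("pics/w1.png",c["pixels"][:,:,::-1])
print(delta(r2w(RP,[(-.135,-.003,.18)])[0],Rt(A)))
E
```

```text
3.35 [ 0.53931909 -0.07335636  0.18050474] [[ 0.     0.993  0.116]
 [ 0.     0.116 -0.993]
 [-1.     0.    -0.   ]] [-0.2   0.29  1.54  0.    1.32 -0.32] 0.060191894502921624 [-1.66406123e-01 -1.24866240e-04  1.80504745e-01]
(array([ 0.0005,  0.0011, -0.0325]), array([-3.45,  0.01, -0.  ]))
```

View pics/w1.png

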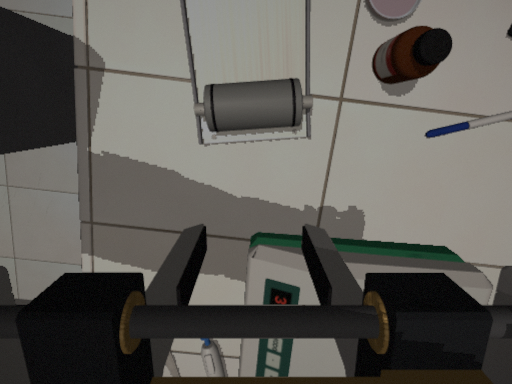

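```bash
cat >> h.py <<'E'
def wbp(c,p,R,u,v,z):
    M=c["T_tool_cam"];d=R@M[:3,:3]@np.array([(u-c["cx"])/c["fx"],-(v-c["cy"])/c["fy"],-1]);o=p+R@M[:3,3]
    return o+d*(z-o[2])/d[2]
E
python3 - <<'E'
from h import *
o,p,R=pose();c=camera("wrist")
a=wbp(c,p,R,195,109.5,.0365);b=wbp(c,p,R,313,102.5,.0365)
print(a,b,np.hypot(*(a-b)[:2]),"yaw",np.degrees(np.arctan2(*(a-b)[1::-1]))-90)
print("centre ramp",rp((a+b)/2))
for uv in((200,144),(309,138)): print("low rail ends",rp(wbp(c,p,R,*uv,.022)))
E
```

```text
[ 0.46689398 -0.00338706  0.0365    ] [0.59431503 0.01874853 0.0365    ] 0.1293294573327856 yaw -260.14493024111266
centre ramp [-0.0850869  -0.00561462  0.0365    ]
low rail ends [-0.12391917  0.06013271  0.022     ]
low rail ends [-0.12456723 -0.06795972  0.022     ]
```

```bash
sed -i 's/^RP=.*/RP=np.array([.5142,.0912,np.radians(100.0)])/' h.py; python3 - <<'E'
from h import *
o,p,R=pose();print(rp(p))
print(delta(r2w(RP,[(-.137,-.0015,.026)])[0],Rt(A)))
E
```

```text
[-0.16796143  0.00415396  0.18047329]
(array([ 0.1545,  0.0037, -0.0313]), array([-3.51,  0.01, -0.  ]))
```

Request:
step_arm([
  [[0,0.0019,-0.0156,0,0,0],[0,0.0019,-0.0157,-3.5,0,0],[0.02,0,0,0,0,0],[0.02,0,0,0,0,0],[0.02,0,0,0,0,0],[0.02,0,0,0,0,0],[0.02,0,0,0,0,0],[0.02,0,0,0,0,0],[0.015,0,0,0,0,0],[0.01,0,0,0,0,0],[0.0095,0,0,0,0,0],[0,0,0,0,0,0]],
])

```text
time_s: 4.95
ee_pos: [0.5393, -0.043, 0.0255]
eef_rot: [-1.875, 1.57, 3.013]
force: [0.6, -0.2, 0.2]
grip_width: 0.06
```

```bash
python3 - <<'E'
from h import *
import cv2
o,p,R=pose();print(o["time_s"],o["force"],rp(p),delta(p,Rt(A))[1])
for n in("wrist","side"):
    c=camera(n);i=c["pixels"][:,:,::-1]
    if n=="side": i=cv2.resize(i[150:330,130:330],None,fx=3,fy=3)
    cv2.imwrite(f"pics/{n}2.png",i)
E
```

```text
4.95 [ 0.62053193 -0.15936891  0.18832237] [-0.13651289 -0.00137463  0.02551294] [ 0.04 -0.01  0.04]
```

View pics/wrist2.png

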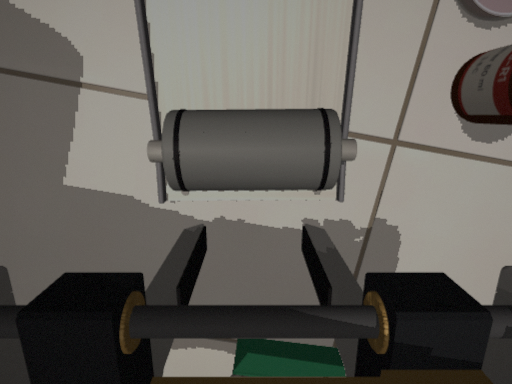

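View pics/side2.png

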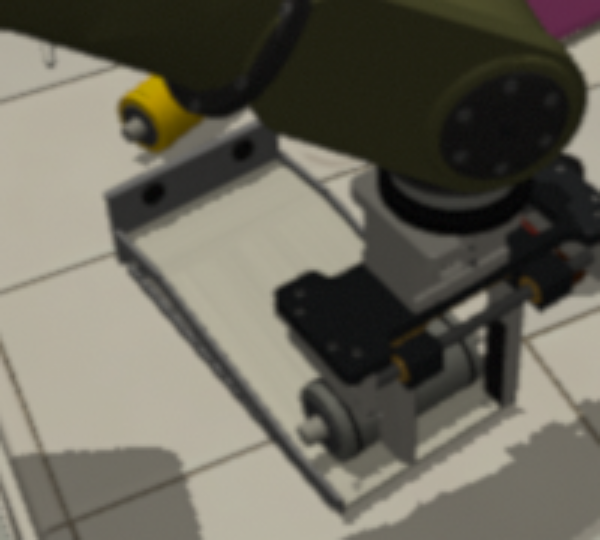

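Request:
step_arm([
  [[0,0,-0.003,0,0,0],[0,0,-0.003,0,0,0],[0,0,-0.003,0,0,0],[0,0,-0.003,0,0,0],[0,0,-0.002,0,0,0],[0,0,-0.001,0,0,0],[0,0,-0.001,0,0,0],[0,0,-0.001,0,0,0],[0,0,-0.001,0,0,0],[0,0,-0.001,0,0,0],[0,0,-0.001,0,0,0],[-0.0001,0,-0.001,0,0,0]],
])

```text
time_s: 6.55
ee_pos: [0.5358, -0.0223, 0.026]
eef_rot: [-1.863, 1.571, 3.024]
force: [-0.2, -0.4, -0.1]
grip_width: 0.0597
```

Request:
step_arm([
  [[-0.0002,0,-0.0015,0,0,0],[-0.0002,0,-0.0015,0,0,0],[-0.0003,0,-0.002,0,0,0],[-0.0003,0,-0.002,0,0,0],[-0.0003,0,-0.002,0,0,0],[-0.0003,0,-0.002,0,0,0],[-0.0003,0,-0.002,0,0,0],[-0.0003,0,-0.002,0,0,0]],
])

```text
time_s: 7.55
ee_pos: [0.5341, -0.0084, 0.0296]
eef_rot: [0.836, 1.568, -0.56]
force: [-1.9, -8.8, 14.5]
grip_width: 0.06
```

```bash
python3 - <<'E'
from h import *
import cv2
o,p,R=pose();print(o["time_s"],o["force"],rp(p),delta(p,Rt(A))[1])
c=camera("wrist");cv2.imwrite("pics/w3.png",c["pixels"][:,:,::-1])
E
```

```text
7.55 [-1.88921448 -8.82568753 14.454     ] [-0.10151996 -0.002293    0.02958274] [ 0.03  0.11 -0.12]
```

View pics/w3.png

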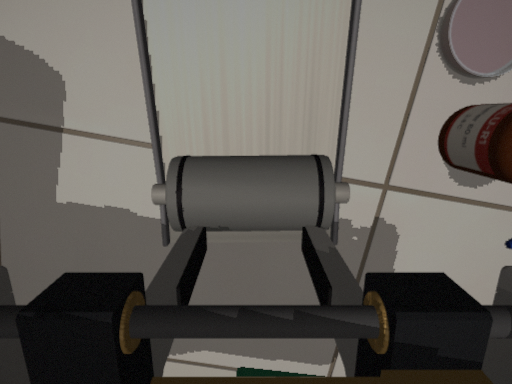

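```bash
python3 - <<'E'
from h import *
import cv2
o,p,R=pose();print(o["force"],o["moment"],o["tau"].round(1),rp(p),o["joint_vel"].round(4))
c=camera("wrist")
for z in(.036,.0385,.041):
    a=wbp(c,p,R,152.5,194,z);b=wbp(c,p,R,348.5,192,z);print(z,rp(a),rp(b),np.linalg.norm(a-b))
for z in(.01,.0115,.0135):
    a=wbp(c,p,R,166,246,z+.008);b=wbp(c,p,R,334,245,z+.008);print(z,rp(a),rp(b))
s=camera("side")["pixels"][:,:,::-1];cv2.imwrite("pics/s3.png",cv2.resize(s[180:320,170:330],None,fx=5,fy=5,interpolation=cv2.INTER_CUBIC)[:600])
E
```

```text
[-2.40428236 -5.7718767  13.83622174] [-1.4170689   0.43862157  0.08431659] [  3.2 -47.9 -25.4   1.7  -0.5   0. ] [-0.10139681 -0.00236533  0.02969221] [-0.0031  0.0005 -0.0016 -0.0007 -0.0006 -0.0044]
0.036 [-0.07835673  0.06495027  0.036     ] [-0.07686596 -0.06659202  0.036     ] 0.13155073878361256
0.0385 [-0.07768117  0.06410164  0.0385    ] [-0.07620915 -0.06578611  0.0385    ] 0.1298960955669024
0.041 [-0.07700561  0.06325301  0.041     ] [-0.07555233 -0.06498021  0.041     ] 0.12824145235019224
0.01 [-0.12456732  0.06425601  0.018     ] [-0.12368865 -0.06474781  0.018     ]
0.0115 [-0.12387586  0.06379392  0.0195    ] [-0.12300327 -0.06431718  0.0195    ]
0.0135 [-0.12295391  0.0631778   0.0215    ] [-0.12208943 -0.06374301  0.0215    ]
```

View pics/s3.png

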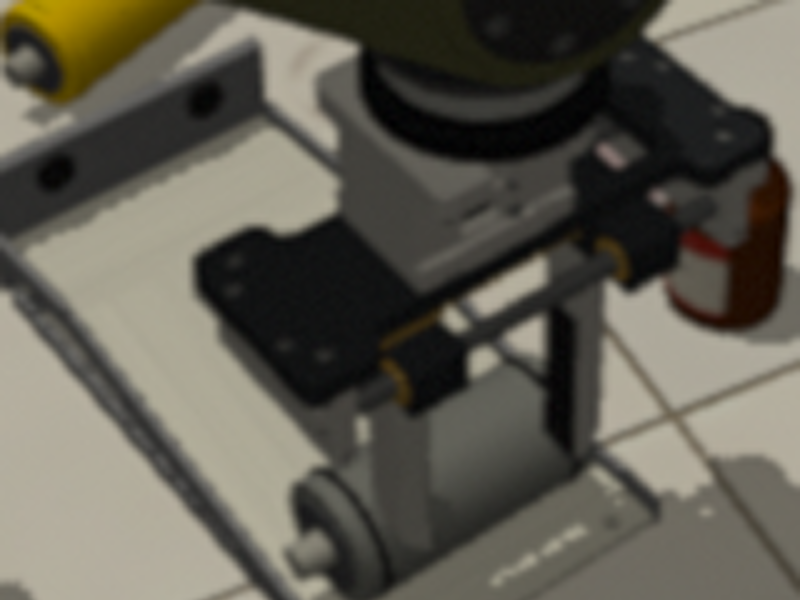

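```bash
python3 - <<'E'
from h import *
import cv2
o,p,R=pose();c=camera("wrist")
M=np.linalg.inv(c["T_tool_cam"])
def pw(t):
    q=M[:3,:3]@np.array(t)+M[:3,3];return (c["cx"]+c["fx"]*q[0]/-q[2],c["cy"]-c["fy"]*q[1]/-q[2])
for t in [(0,0,0),(0,.03,0),(0,.03,.008),(0,.03,-.008),(0,.0425,.008),(0,.0425,-.008),(-.03,.03,-.008),(-.03,.03,.008),(-.06,.03,-.008)]:print(t,np.round(pw(t),1))
i=c["pixels"][:,:,::-1][140:320,140:360];cv2.imwrite("pics/w3c.png",cv2.resize(cv2.convertScaleAbs(i,alpha=2),None,fx=3.3,fy=3.3,interpolation=cv2.INTER_CUBIC))
E
```

```text
(0, 0, 0) [252.8 223. ]
(0, 0.03, 0) [294.9 223.1]
(0, 0.03, 0.008) [294.5 233.5]
(0, 0.03, -0.008) [295.3 212.4]
(0, 0.0425, 0.008) [311.9 233.5]
(0, 0.0425, -0.008) [313.1 212.4]
(-0.03, 0.03, -0.008) [301.8 227.9]
(-0.03, 0.03, 0.008) [300.7 252. ]
(-0.06, 0.03, -0.008) [310.6 249.2]
```

View pics/w3c.png

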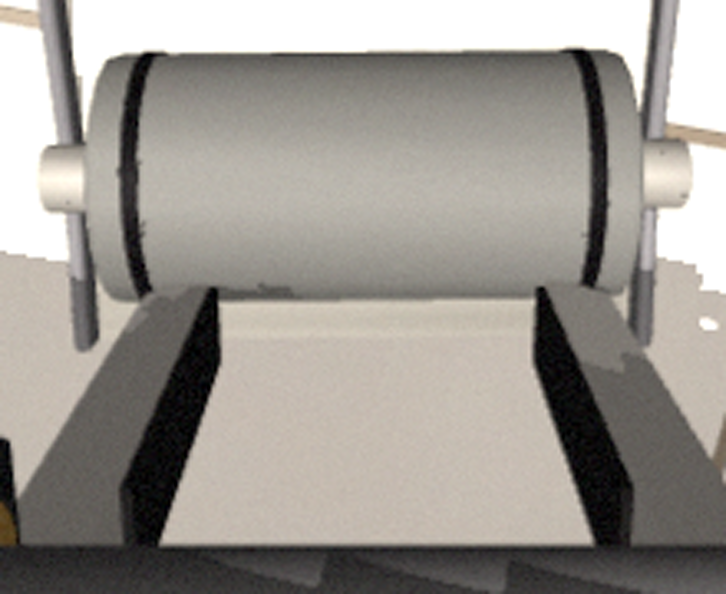

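Request:
step_arm([
  [[-0.0003,0,0.001,0,0,0],[-0.0003,0,0.001,0,0,0],[-0.0003,0,0.001,0,0,0],[0,0,0.001,0,0,0],[0,0,0.001,0,0,0],[0,0,0.001,0,0,0],[0,0,0.001,0,0,0],[0,0,0.001,0,0,0],[0,0,0.001,0,0,0]],
])

```text
time_s: 8.88
ee_pos: [0.5346, -0.0165, 0.029]
eef_rot: [-1.89, 1.57, 2.997]
force: [-0.5, -1.1, 0.6]
grip_width: 0.0599
```

```bash
python3 - <<'E'
from h import *
import cv2
o,p,R=pose();print(o["time_s"],o["force"],rp(p))
c=camera("wrist");w=c["pixels"][:,:,::-1];cv2.imwrite("pics/w4.png",w[130:330])
s=camera("side")["pixels"][:,:,::-1];cv2.imwrite("pics/s4.png",cv2.resize(s[190:320,190:330],None,fx=4.5,fy=4.5,interpolation=cv2.INTER_CUBIC))
E
```

```text
8.875 [-0.47789005 -1.07163131  0.6383412 ] [-0.10959584 -0.00138514  0.0289677 ]
```

View pics/w4.png

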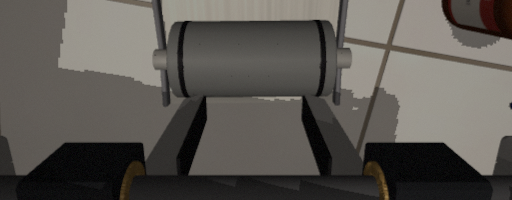

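View pics/s4.png

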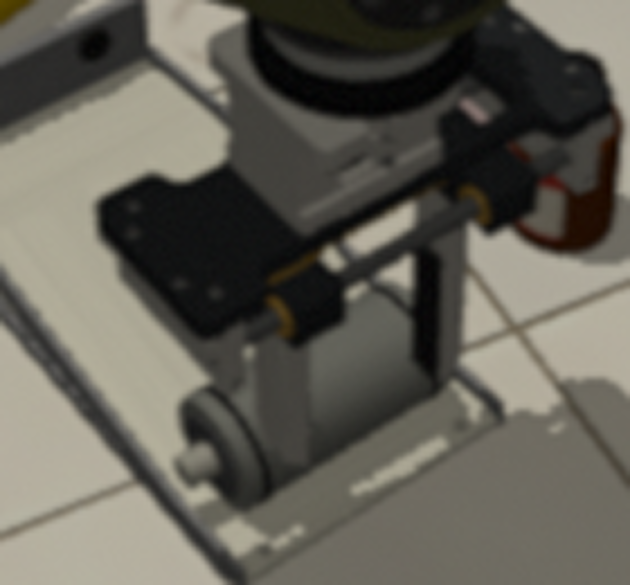

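```bash
python3 - <<'E'
from h import *
o,p,R=pose();S=camera("side")
print(o["time_s"],o["force"])
for x in(0,-.03):
  for y in(-.0425,-.03,.03,.0425):
    print(x,y,[ (proj(S,p+R@np.array([x,y,z]))[0]-[190,190]).dot(np.eye(2)*4.5).round(0) for z in(-.008,.008)])
for x in(-.085,):
  P=r2w(RP,[(x,.064,.0365),(x,-.05,.0365)]);print("stub end",(proj(S,P)-190)*4.5)
c=camera("wrist")
for z in(.0365,.0385):
    a=wbp(c,p,R,153.5,189,z);b=wbp(c,p,R,351,188,z);print(z,rp(a),rp(b),np.linalg.norm(a-b))
E
```

```text
8.975 [-0.72299924 -0.449157    0.13947086]
0 -0.0425 [array([259., 483.]), array([283., 510.])]
0 -0.03 [array([285., 467.]), array([310., 494.])]
0 0.03 [array([407., 393.]), array([433., 418.])]
0 0.0425 [array([432., 378.]), array([457., 403.])]
-0.03 -0.0425 [array([256., 434.]), array([281., 461.])]
-0.03 -0.03 [array([283., 418.]), array([308., 445.])]
-0.03 0.03 [array([408., 343.]), array([434., 369.])]
-0.03 0.0425 [array([433., 328.]), array([459., 354.])]
stub end [[183.75973712 471.92498214]
 [418.02963377 333.20475073]]
0.0365 [-0.08295026  0.06454516  0.0365    ] [-0.08211171 -0.06676716  0.0365    ] 0.1313149966352396
0.0385 [-0.08244857  0.06387077  0.0385    ] [-0.08161849 -0.06611373  0.0385    ] 0.12998715500492547
```

Request:
step_arm([
  [[0,0,0.0015,0,0,0],[0,0,0.0015,0,0,0],[0,0,0.003,0,0,0],[0,0,0.006,0,0,0],[0,0,0.01,0,0,0],[0,0,0.01,0,0,0],[0,0,0.01,0,0,0],[0,0,0.006,0,0,0],[0,0,0.002,0,0,0],[0,0,0,0,0,0]],
])

```text
time_s: 10.32
ee_pos: [0.5435, -0.0657, 0.0291]
eef_rot: [-2.708, 1.571, 2.179]
force: [-0.2, -0.6, 0.7]
grip_width: 0.0601
```

```bash
python3 - <<'E'
from h import *
import cv2
o,p,R=pose();print(o["time_s"],o["force"],rp(p))
c=camera("wrist");w=c["pixels"][:,:,::-1];cv2.imwrite("pics/w5.png",w)
S=camera("side");s=S["pixels"][:,:,::-1];cv2.imwrite("pics/s5.png",cv2.resize(cv2.convertScaleAbs(s[190:340,200:340],alpha=1.6),None,fx=4,fy=4,interpolation=cv2.INTER_CUBIC))
for x in(0,-.03):
  for y in(-.0425,-.03,.03,.0425):
    print(x,y,[ (proj(S,p+R@np.array([x,y,z]))[0]-[200,190]).dot(np.eye(2)*4).round(0) for z in(-.008,.008)])
E
```

```text
10.325 [-0.19665445 -0.56500902  0.67617174] [-0.15958218 -0.00157236  0.02912702]
0 -0.0425 [array([260., 507.]), array([283., 533.])]
0 -0.03 [array([284., 492.]), array([307., 518.])]
0 0.03 [array([394., 421.]), array([418., 446.])]
0 0.0425 [array([416., 407.]), array([440., 431.])]
-0.03 -0.0425 [array([259., 464.]), array([283., 490.])]
-0.03 -0.03 [array([283., 448.]), array([308., 474.])]
-0.03 0.03 [array([396., 377.]), array([421., 402.])]
-0.03 0.0425 [array([419., 363.]), array([444., 387.])]
```

View pics/w5.png

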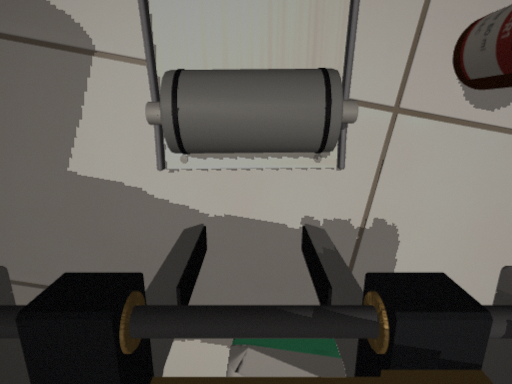

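View pics/s5.png

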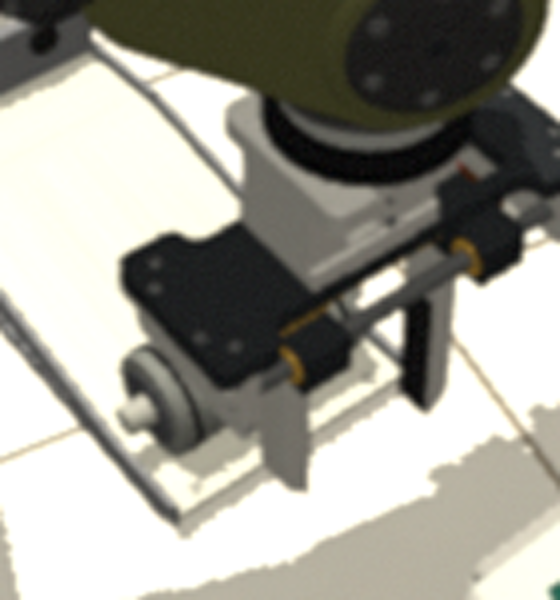

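Request:
step_arm([
  [[0.005,0,0,0,0,0],[0.005,0,0,0,0,0],[0.005,0,0,0,0,0],[0.005,0,0,0,0,0],[0.005,0,0,0,0,0],[0.003,0,0,0,0,0],[0,0,0,0,0,0]],
])

```text
time_s: 11.3
ee_pos: [0.5434, -0.0657, 0.0009]
eef_rot: [-1.921, 1.57, 2.967]
force: [0.9, -0.6, 1.1]
grip_width: 0.0599
```

```bash
python3 - <<'E'
from h import *
import cv2
o,p,R=pose();print(o["time_s"],o["force"],rp(p))
c=camera("wrist");w=c["pixels"][:,:,::-1];cv2.imwrite("pics/w6.png",w)
S=camera("side");s=S["pixels"][:,:,::-1];cv2.imwrite("pics/s6.png",cv2.resize(cv2.convertScaleAbs(s[190:340,200:340],alpha=1.6),None,fx=4,fy=4,interpolation=cv2.INTER_CUBIC))
for x in(0,-.03):
  for y in(-.0425,-.03,.03,.0425):
    print(x,y,[ (proj(S,p+R@np.array([x,y,z]))[0]-[200,190]).dot(np.eye(2)*4).round(0) for z in(-.008,.008)])
E
```

```text
11.3 [ 0.93779995 -0.62494437  1.06428561] [-0.1596007  -0.00150063  0.00093843]
0 -0.0425 [array([260., 546.]), array([283., 572.])]
0 -0.03 [array([284., 531.]), array([306., 557.])]
0 0.03 [array([391., 461.]), array([415., 485.])]
0 0.0425 [array([413., 447.]), array([437., 471.])]
-0.03 -0.0425 [array([260., 504.]), array([283., 531.])]
-0.03 -0.03 [array([283., 489.]), array([307., 515.])]
-0.03 0.03 [array([394., 419.]), array([418., 443.])]
-0.03 0.0425 [array([416., 405.]), array([440., 429.])]
```

View pics/w6.png

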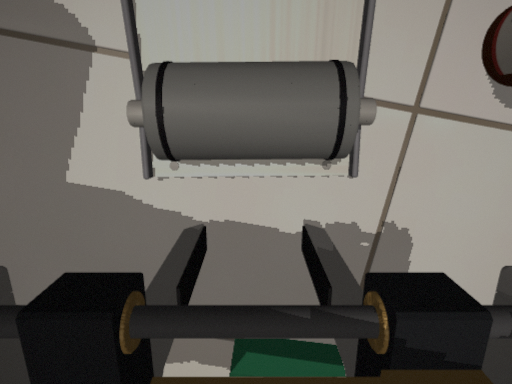

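View pics/s6.png

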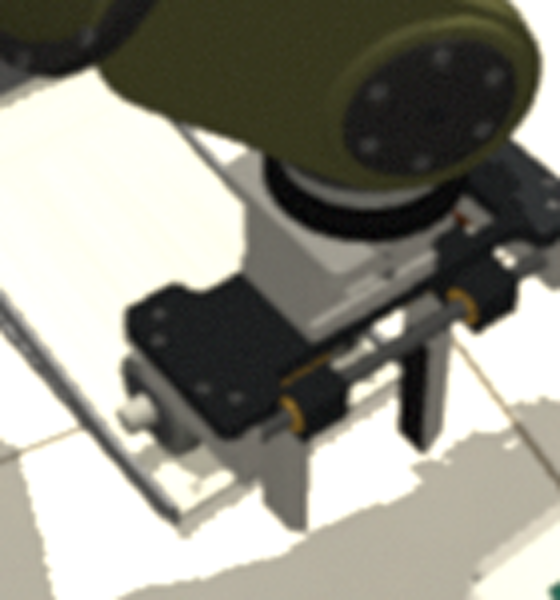

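Request:
step_arm([
  [[-0.002,0,-0.004,0,0,0],[0,0,-0.006,0,0,0],[0,0,-0.006,0,0,0],[0,0,-0.006,0,0,0],[0,0,-0.006,0,0,0],[0,0,-0.005,0,0,0],[0,0,-0.003,0,0,0],[0,0,-0.0015,0,0,0],[0,0,-0.001,0,0,0],[0,0,-0.001,0,0,0],[0,0,-0.001,0,0,0],[0,0,-0.001,0,0,0]],
])

```text
time_s: 12.9
ee_pos: [0.5363, -0.0248, 0.0032]
eef_rot: [0.326, 1.571, -1.07]
force: [0.5, -0.8, -0.2]
grip_width: 0.0601
```

Request:
step_arm([
  [[-0.0001,0,-0.001,0,0,0],[-0.0001,0,-0.001,0,0,0],[-0.0001,0,-0.001,0,0,0],[-0.0001,0,-0.001,0,0,0],[-0.0002,0,-0.0015,0,0,0],[-0.0002,0,-0.0015,0,0,0],[-0.0002,0,-0.0015,0,0,0],[-0.0002,0,-0.0015,0,0,0]],
])

```text
time_s: 13.9
ee_pos: [0.5345, -0.0149, 0.0044]
eef_rot: [0.521, 1.571, -0.875]
force: [0.6, -1.6, 1.0]
grip_width: 0.06
```

```bash
cat > look.py <<'E'
from h import *
import cv2,sys
n=sys.argv[1];rows=[list(map(float,a.split(","))) for a in sys.argv[2:]]
o,p,R=pose();print(o["time_s"],o["force"].round(2),rp(p).round(4),delta(p,Rt(A))[1])
c=camera("wrist");w=c["pixels"][:,:,::-1];cv2.imwrite(f"pics/w{n}.png",w)
s=camera("side")["pixels"][:,:,::-1];cv2.imwrite(f"pics/s{n}.png",cv2.resize(cv2.convertScaleAbs(s[150:330,150:340],alpha=1.5),None,fx=3,fy=3,interpolation=cv2.INTER_CUBIC))
E
python3 look.py 7
```

```text
13.9 [ 0.59 -1.56  0.99] [-0.108  -0.0016  0.0044] [ 0.02  0.   -0.  ]
```

View pics/w7.png

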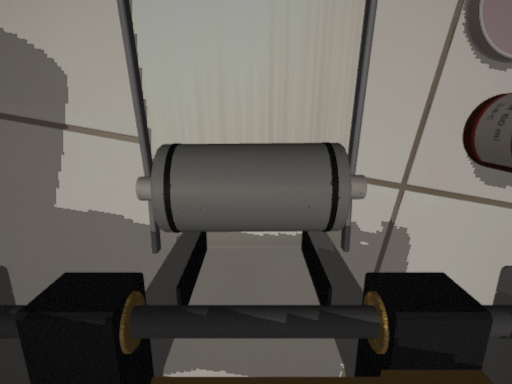

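View pics/s7.png

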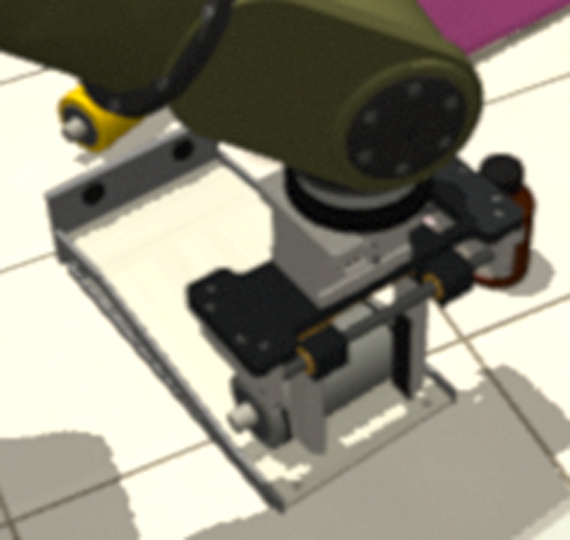

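Request:
step_arm([
  [[-0.0003,0,-0.002,0,0,0],[-0.0003,0,-0.002,0,0,0],[-0.0003,0,-0.002,0,0,0],[-0.0003,0,-0.002,0,0,0],[-0.0003,0,-0.002,0,0,0],[-0.0003,0,-0.002,0,0,0],[-0.0003,0,-0.002,0,0,0],[-0.0003,0,-0.002,0,0,0],[-0.0003,0,-0.002,0,0,0],[-0.0003,0,-0.002,0,0,0]],
])

```text
time_s: 15.25
ee_pos: [0.531, 0.0048, 0.0074]
eef_rot: [1.478, 1.571, 0.082]
force: [0.0, -1.5, 0.9]
grip_width: 0.06
```

```bash
python3 look.py 8
```

```text
15.25 [ 0.02 -1.49  0.88] [-0.088  -0.0016  0.0074] [ 0.02  0.   -0.  ]
```

View pics/w8.png

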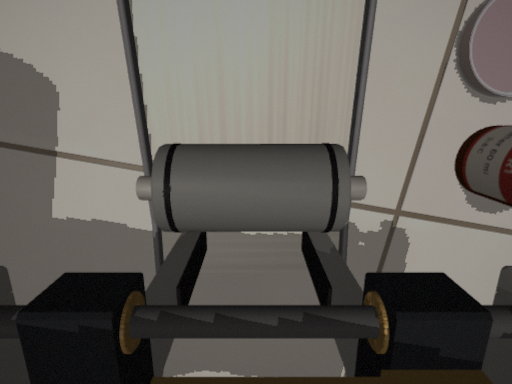

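Request:
step_arm([
  [[-0.0003,0,-0.002,0,0,0],[-0.0003,0,-0.002,0,0,0],[-0.0003,0,-0.002,0,0,0],[-0.0003,0,-0.002,0,0,0],[-0.0003,0,-0.002,0,0,0],[-0.0003,0,-0.002,0,0,0],[-0.0003,0,-0.002,0,0,0],[-0.0003,0,-0.002,0,0,0],[-0.0003,0,-0.002,0,0,0],[-0.0003,0,-0.002,0,0,0],[-0.0003,0,-0.002,0,0,0],[-0.0003,0,-0.002,0,0,0]],
])

```text
time_s: 16.85
ee_pos: [0.5268, 0.0284, 0.011]
eef_rot: [1.541, 1.571, 0.145]
force: [0.7, -0.8, 0.8]
grip_width: 0.0603
```

Request:
step_arm([
  [[-0.0003,0,-0.002,0,0,0],[-0.0003,0,-0.002,0,0,0],[-0.0003,0,-0.002,0,0,0],[-0.0003,0,-0.002,0,0,0],[-0.0003,0,-0.002,0,0,0],[-0.0003,0,-0.002,0,0,0],[-0.0003,0,-0.002,0,0,0],[-0.0003,0,-0.002,0,0,0],[-0.0003,0,-0.002,0,0,0],[-0.0003,0,-0.002,0,0,0],[-0.0003,0,-0.002,0,0,0],[-0.0003,0,-0.002,0,0,0]],
])

```text
time_s: 18.35
ee_pos: [0.5226, 0.0521, 0.0146]
eef_rot: [-2.505, 1.571, 2.383]
force: [0.5, -1.4, 0.1]
grip_width: 0.06
```

```bash
python3 look.py 9
```

```text
18.35 [ 0.52 -1.44  0.15] [-0.04   -0.0015  0.0146] [ 0.03 -0.    0.  ]
```

View pics/w9.png

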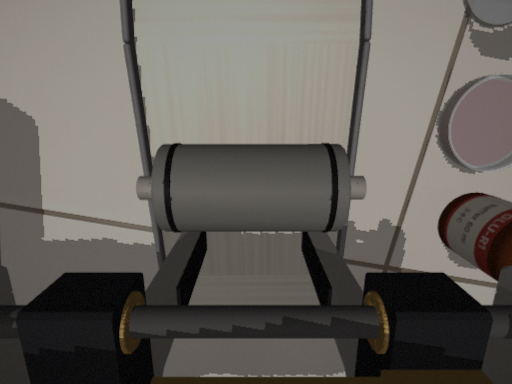

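View pics/s9.png

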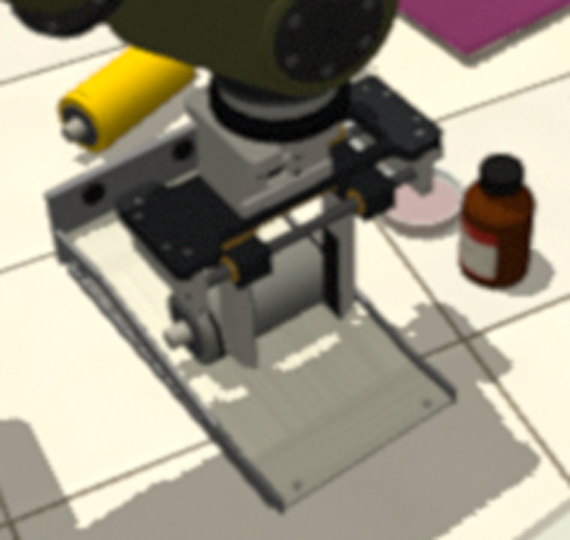

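Request:
step_arm([
  [[-0.0003,0,-0.002,0,0,0],[-0.0003,0,-0.002,0,0,0],[-0.0003,0,-0.002,0,0,0],[-0.0003,0,-0.002,0,0,0],[-0.0003,0,-0.002,0,0,0],[-0.0003,0,-0.002,0,0,0],[-0.0003,0,-0.002,0,0,0],[-0.0003,0,-0.002,0,0,0],[-0.0003,0,-0.002,0,0,0],[-0.0003,0,-0.002,0,0,0],[-0.0003,0,-0.002,0,0,0],[-0.0003,0,-0.002,0,0,0]],
])

```text
time_s: 19.95
ee_pos: [0.5185, 0.0758, 0.0182]
eef_rot: [-2.75, 1.571, 2.138]
force: [-0.5, -2.2, 0.1]
grip_width: 0.0602
```

Request:
step_arm([
  [[-0.0003,0,-0.002,0,0,0],[-0.0003,0,-0.002,0,0,0],[-0.0003,0,-0.002,0,0,0],[-0.0003,0,-0.002,0,0,0],[-0.0003,0,-0.002,0,0,0],[-0.0003,0,-0.002,0,0,0],[-0.0003,0,-0.002,0,0,0],[-0.0003,0,-0.002,0,0,0],[-0.0003,0,-0.002,0,0,0],[-0.0003,0,-0.002,0,0,0],[-0.0003,0,-0.002,0,0,0],[-0.0003,0,-0.002,0,0,0]],
])

```text
time_s: 21.45
ee_pos: [0.5143, 0.0994, 0.0218]
eef_rot: [0.929, 1.571, -0.467]
force: [-0.1, -1.9, 0.4]
grip_width: 0.0599
```

```bash
python3 look.py 10
```

```text
21.45 [-0.08 -1.9   0.35] [ 0.008  -0.0015  0.0218] [ 0.03  0.   -0.  ]
```

View pics/w10.png

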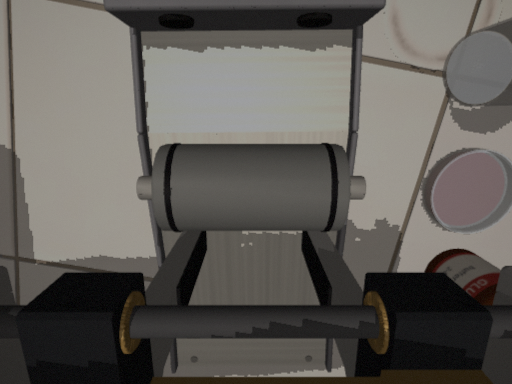

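View pics/s10.png

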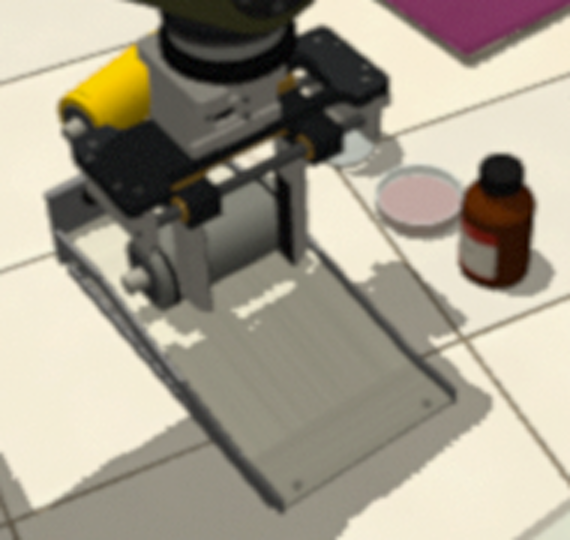

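Request:
step_arm([
  [[-0.0003,0,-0.002,0,0,0],[-0.0003,0,-0.002,0,0,0],[-0.0003,0,-0.002,0,0,0],[-0.0003,0,-0.002,0,0,0],[-0.0003,0,-0.002,0,0,0],[-0.0003,0,-0.002,0,0,0],[-0.0003,0,-0.002,0,0,0],[-0.0003,0,-0.002,0,0,0],[-0.0003,0,-0.002,0,0,0],[-0.0002,0,-0.0015,0,0,0]],
])

```text
time_s: 22.8
ee_pos: [0.5109, 0.1186, 0.0247]
eef_rot: [2.234, 1.571, 0.838]
force: [-0.1, -2.9, 1.4]
grip_width: 0.0599
```

Request:
step_arm([
  [[-0.0001,0,-0.001,0,0,0],[-0.0001,0,-0.001,0,0,0],[-0.0001,0,-0.001,0,0,0],[-0.0001,0,-0.001,0,0,0],[-0.0001,0,-0.001,0,0,0],[-0.0001,0,-0.001,0,0,0],[-0.0001,0,-0.001,0,0,0]],
])

```text
time_s: 23.68
ee_pos: [0.5097, 0.1254, 0.0253]
eef_rot: [-0.824, 1.571, -2.219]
force: [-0.1, -1.4, 0.4]
grip_width: 0.0603
```

```bash
python3 look.py 11
```

```text
23.675 [-0.13 -1.37  0.43] [ 0.0345 -0.0015  0.0253] [0.03 0.   0.  ]
```

View pics/w11.png

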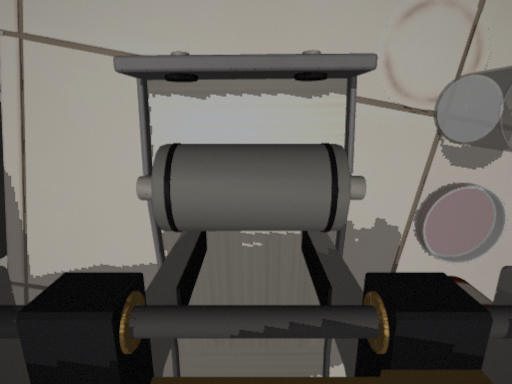

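Request:
step_arm([
  [[0,0,-0.001,0,0,0],[0,0,-0.001,0,0,0],[0,0,-0.001,0,0,0],[0,0,-0.001,0,0,0],[0,0,-0.001,0,0,0],[0,0,-0.001,0,0,0],[0,0,-0.001,0,0,0],[0,0,-0.001,0,0,0]],
])

```text
time_s: 24.78
ee_pos: [0.5083, 0.1333, 0.0253]
eef_rot: [-2.163, 1.571, 2.725]
force: [-0.2, -0.3, -0.2]
grip_width: 0.0599
```

```bash
python3 look.py 12
```

```text
24.775 [-0.23 -0.34 -0.23] [ 0.0425 -0.0015  0.0253] [ 0.02 -0.    0.  ]
```

View pics/w12.png

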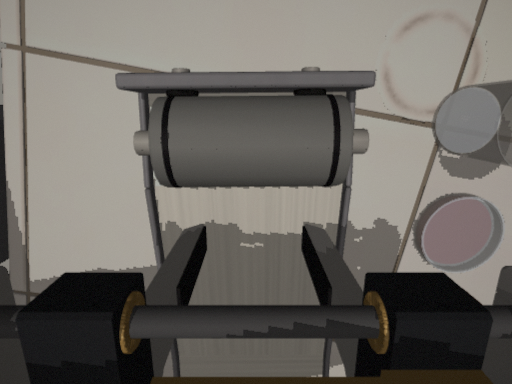

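Request:
step_arm([
  [[0,0,0.003,0,0,0],[0,0,0.006,0,0,0],[0,0,0.01,0,0,0],[0,0,0.01,0,0,0],[-0.01,0,0.006,0,0,0],[-0.02,0,0.002,0,0,0],[-0.02,0,0,0,0,0],[-0.02,0,0,0,0,0],[-0.02,0,0,0,0,0],[-0.02,0,0,0,0,0],[-0.01,0,0,0,0,0],[0,0,0,0,0,0]],
])

```text
time_s: 26.38
ee_pos: [0.515, 0.0967, 0.1459]
eef_rot: [1.514, 1.57, 0.118]
force: [-0.0, 0.5, -0.9]
grip_width: 0.0599
```

```bash
python3 look.py 13; python3 - <<'E'
from h import *
import cv2
c=camera("top");i=c["pixels"][:,:,::-1];cv2.imwrite("pics/t13.png",cv2.resize(cv2.convertScaleAbs(i[140:300,190:350],alpha=1.4),None,fx=3.7,fy=3.7))
S=camera("side")
P=r2w(RP,[(.1,.064,.0555),(.1,-.064,.0555)]);print("side stub pred (crop)",(proj(S,P)-150)*3)
E
```

```text
26.375 [-0.05  0.48 -0.85] [ 0.0053 -0.0017  0.1459] [ 0.02  0.   -0.07]
side stub pred (crop) [[ 79.16589958 228.61783477]
 [245.12267042 147.12843166]]
```

View pics/w13.png

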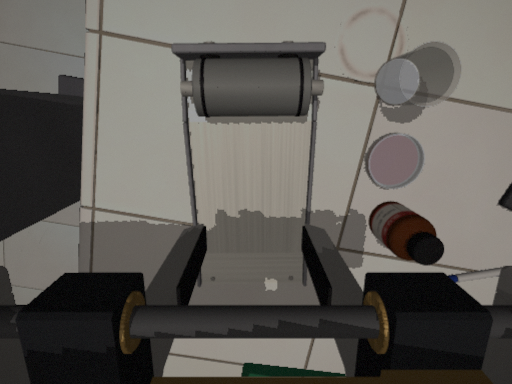

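View pics/s13.png

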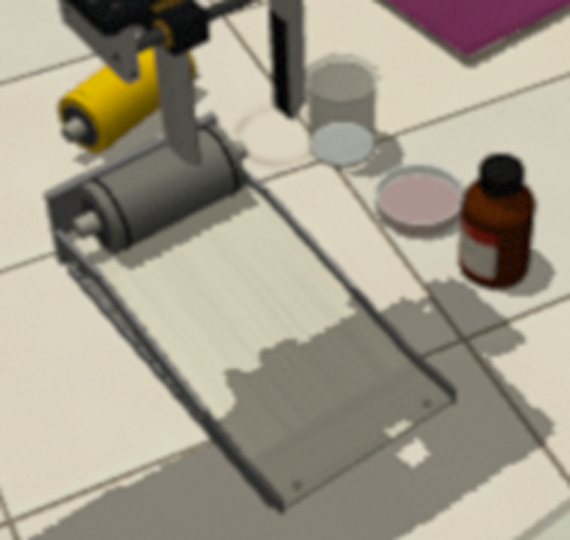

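View pics/t13.png

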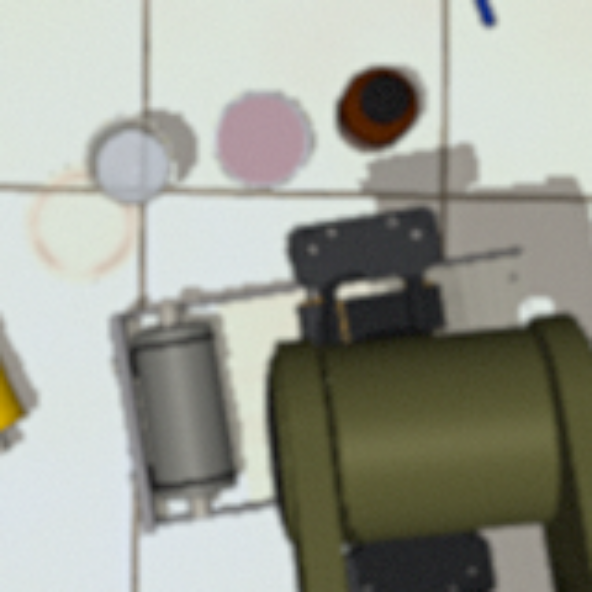

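Request:
step_arm([
  [[-0.02,0,0,0,0,0],[-0.02,0,0,0,0,0],[0,0,0,0,0,0],[0,0,0,0,0,0]],
])

```text
time_s: 27.08
ee_pos: [0.5144, 0.0967, 0.1842]
eef_rot: [-1.615, 1.569, -3.01]
force: [-0.4, -0.1, 0.1]
grip_width: 0.0601
```

```bash
python3 - <<'E'
from h import *
import cv2
a=cv2.imread("pics/top0.png").astype(int);b=camera("top")["pixels"][:,:,::-1].astype(int)
print("region diff bottle/dish/beaker",np.abs(a-b)[155:188,212:308].max(2).mean(), (np.abs(a-b)[155:188,212:308].max(2)>40).sum())
c=camera("side")["pixels"];cv2.imwrite("pics/s14.png",c[:,:,::-1])
from station import ticket
o=get_obs();print(o["time_s"],o["force"])
print(ticket.hand_in())
E
```

```text
region diff bottle/dish/beaker 17.031565656565657 39
27.175 [-0.94960573 -0.04473878 -0.18842846]
the job is handed in; nothing more can be done
None
```

View pics/s14.png

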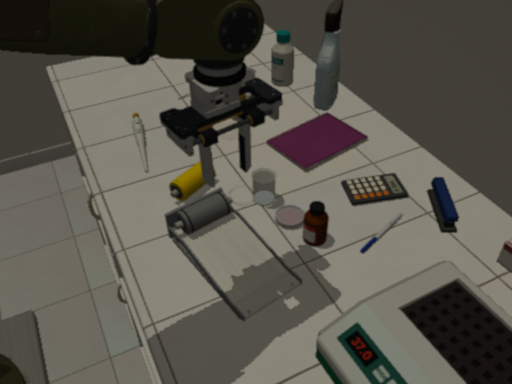

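The roller is over the crest and resting against the stop plate. I pushed it up with both fingertips behind it at 8–16 mm/s and about 1–3 N, then backed the hand away and up. I handed in at 27.2 s with nothing touching the arm.

**First push failed:** The fingertips looked 20–30 mm short of the reported TCP (side view about 22 mm, wrist view about 30 mm). So the first push pressed high on the roller, with about 14 N upward on the tool. I stopped after it had moved about 8 mm and backed off slowly. The roller settled back in the start hollow; the camera put it about 2 mm up-slope of the hollow's bottom, still by the fingers. Then I lowered the hand about 26 mm and pushed properly. I did not check that rollback continuously, so I can't say the roller stayed in contact with the fingers throughout it.

**Last checks:**
- **Roller:** The wrist, side and top views show it square against the buffers. It rolled the last stretch past the crest on its own while the fingers were close behind.
- **Bottle, dish and beaker:** They look unmoved in the pictures. The before-and-after comparison of the top view was not perfectly clean: 39 pixels differed strongly, which may be the arm's changed shadow.

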